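# Set the taps of a vacuum filtration manifold for the funnels that are on it

### The arm

A 6-joint arm with a two-finger parallel gripper is mounted at the origin on a cart in front of the work surface, level with it; the furniture and walls round the work are solid. World frame = base frame: x ahead of the robot, y to its left, z up, the work surface at z = 0. Lengths are in m, angles in rad, forces in N, time in s.
With the tool pointing down it reaches from about 0.3 to 0.75 m from the base axis. Payload 8.5 kg.
Tool frame: the origin (TCP) lies between the finger pads; the fingertips stand 25 mm ahead of it and the grasp point (between the pads) lies 6 mm ahead of it; x points along the fingers, y is the direction in which the jaws open and shut, and the axes are right-handed (so a half turn about x gives the same grasp; the last joint's range is limited). The gripper opens to 88 mm and grips with 3 to 60 N. Pads are 18 mm wide; open, the fingers measure 123 mm over their backs; the gripper's body (75 mm by 187 mm) begins 45 mm behind the grasp point.
Start: joints at [0.94, 0.381, 1.297, -0, 1.464, -0.215], TCP at [0.222, 0.503, 0.264] pointing down, gripper open.
Joint ranges: [-3.11, 3.11], [-0.89, 2.33], [0.22, 2.48], [-1.42, 4.56], [0.17, 2.85], [-2.88, 2.88]. Speed limits (rad/s): [2.39, 2.39, 3.14, 3.14, 3.14, 3.14].

### API

Orientations are given as a unit quaternion [x, y, z, w].
In Python, from station import robot gives the robot as it stands. Calls block until the motion is done:
- robot.move_ptp(position, orientation): joint-space move of the TCP to a pose.
- robot.line_to(position, feed=0.15, frame=None): straight line of the TCP; frame=None keeps the orientation; feed is the mean speed in m/s.
- robot.movej(angles): joint-space move.
- robot.command_gripper(opening, newtons=None): finger opening in m; newtons is the grip in N (None keeps the last); returns when the fingers have stopped.
- robot.pause(seconds).
- robot.solve_ik(position, orientation): joint angles nearest the present ones, or None.
- robot.read_state(): the state.
- robot.camera(name): name is "side" or "top"; returns a dict with "img" (480x640x3 uint8, red, green, blue), "z_map" (480x640 float32, m along the optical axis (not along the pixel's ray), 0 where there is no reading), "fx", "fy", "cx", "cy" (pixels), "world_from_camera" (4x4, takes a point from camera to world coordinates). Camera axes: x right, y down, z forward; pixel columns grow to the right and rows downward; lengths in m; the calibration is good to about 2 mm. A picture is of the moment at which its call begins.
A pose or a line that the arm cannot do raises robot.MotionError and nothing moves.
- robot.sign_off(): hands the job in, once; it reports no verdict.
Trained networks look in a picture, given as the dict that the camera call returned (one of the last four; its "shot" number tells which), for a name from the list of things; names that differ only in an ending like _2 or _b are one class to them, and where a whole thing is asked for, a point or a joint stands for the part that bears it (a point fixed in the world has none). Each returns a list of dicts, best first, with "conf" (0 to 1); they miss things now and then, are a little off and sometimes report something else, mostly with a low value. They report only what shows in the picture. A call takes as long as a camera call.
- robot.search_frame(picture, query): "location" ([x, y, z] in m, in world coordinates, good to about 4 mm: the middle of the surface that is visible of it).
- robot.masks_of(picture, query): "region" (480x640 bool, what is visible of it).
- robot.spot_point(picture, query): "location" ([x, y, z] in m, in world coordinates, good to about 4 mm: a listed point, or the origin of a listed thing).
The state is a dict: "clock": time; "joints": joint angles; "qvel": joint speeds; "tau": joint torques, N m; "tcp_pos": TCP position; "tcp_rot": TCP orientation; "ft_force": force on the tool from outside, world axes, zero at the start; "moment": the same for the moment, N m; "width": finger opening in m.
Only numpy, scipy, OpenCV 4.12 (cv2) and the standard library are available. Lean on these libraries where they do the work, as an engineer would, in place of code of your own. Each camera call takes 0.05 s, during which the arm holds its last target. There are 200 camera calls.

### The job

Get the three-place filtration manifold ready for the vacuum pump: turn the tap lever of every station that carries a filter funnel fully open (in line with its valve, pointing to the front) and that of the station without a funnel fully shut (square across), and screw the knurled bleed nut on the end of the bar clockwise down until it stops. Leave the funnels standing on their seats as they are, and do not knock over or push about the measuring cylinder, the jar and the film roll in front.

Things in the scene. Friction and masses are not known exactly. Their poses are not given: they have to be found in the camera images.
- manifold: three-place vacuum manifold, fixed (mm): white base plate, x -130..45, y -245..245, 8 mm thick, with a bar (30 mm diameter, 45 mm up, at x = -92) along its front. Origin on the bench, z up, +x to the back, y along the bar. Stations at x = 0, y = -105, 0, 105 in any order; end tees (66 mm high) at x = -92, y = -215 and 215: one with the bleed nut, one with a dial gauge (47 wide, 97 high).
- funnel_1: filter funnel, loose on one of the stations: clear cup, 66 mm diameter (blue lid 71 mm), on a white neck 26 mm in diameter and foot 49 mm in diameter; 149 mm tall, so it reaches z = 233 mm on its seat; the cup is wide only above z = 134 mm. Origin at the centre of its underside. About 0.16 kg.
- funnel_2: second filter funnel, the same as funnel_1.
- bleed_nut (a joint): angle in rad by which the bleed nut is unscrewed: 0 = screwed fully down (a stop), up to 2.8; right-handed: clockwise seen from above screws it down. It rises 2 mm a radian and shows a yellow band below it when open.
- bleed_top (a point): centre of the top face of the dark knurled bleed nut, 33 mm in diameter and 22 mm high, on a vertical axis on one end of the bar; 88 mm above the bench when screwed down.
- seat_1 (a point): centre of station 1's seat, where a funnel's foot stands: top of a steel head 60 mm in diameter, 84 mm above the bench, with a rim 7 mm higher. A station has a funnel if a funnel's origin is here.
- tap_1 (a joint): lever angle in rad of the tap of station 1: 0 = shut, the lever square across the valve and pointing to manifold -y; 1.571 = fully open, the lever in line with the valve and pointing to the front, manifold -x. Stops at both ends; stays where it is left (friction 0.12 N m).
- tap_1_hub (a point): the vertical pivot of station 1's tap lever, at lever height (76 mm), 52 mm in front of the seat's centre (manifold -x).
- tap_1_grip (a point): centre of the top of the upright red grip on station 1's tap lever: 16 mm in diameter, from z = 79 to 112 mm, 55 mm from the pivot; the flat lever (12 mm wide, z = 72..76 mm) runs below it to the pivot. Funnels close by make the hand lean back towards the front when the lever is across.
- seat_2 (a point): centre of station 2's seat, where a funnel's foot stands: top of a steel head 60 mm in diameter, 84 mm above the bench, with a rim 7 mm higher. A station has a funnel if a funnel's origin is here.
- tap_2 (a joint): lever angle in rad of the tap of station 2: 0 = shut, the lever square across the valve and pointing to manifold -y; 1.571 = fully open, the lever in line with the valve and pointing to the front, manifold -x. Stops at both ends; stays where it is left (friction 0.12 N m).
- tap_2_hub (a point): the vertical pivot of station 2's tap lever, at lever height (76 mm), 52 mm in front of the seat's centre (manifold -x).
- tap_2_grip (a point): centre of the top of the upright red grip on station 2's tap lever: 16 mm in diameter, from z = 79 to 112 mm, 55 mm from the pivot; the flat lever (12 mm wide, z = 72..76 mm) runs below it to the pivot. Funnels close by make the hand lean back towards the front when the lever is across.
- seat_3 (a point): centre of station 3's seat, where a funnel's foot stands: top of a steel head 60 mm in diameter, 84 mm above the bench, with a rim 7 mm higher. A station has a funnel if a funnel's origin is here.
- tap_3 (a joint): lever angle in rad of the tap of station 3: 0 = shut, the lever square across the valve and pointing to manifold -y; 1.571 = fully open, the lever in line with the valve and pointing to the front, manifold -x. Stops at both ends; stays where it is left (friction 0.12 N m).
- tap_3_hub (a point): the vertical pivot of station 3's tap lever, at lever height (76 mm), 52 mm in front of the seat's centre (manifold -x).
- tap_3_grip (a point): centre of the top of the upright red grip on station 3's tap lever: 16 mm in diameter, from z = 79 to 112 mm, 55 mm from the pivot; the flat lever (12 mm wide, z = 72..76 mm) runs below it to the pivot. Funnels close by make the hand lean back towards the front when the lever is across.
- measuring_cylinder: clear plastic measuring cylinder with a blue foot (68 mm), 209 mm tall, loose, standing in front of the manifold. Origin at the centre of its underside.
- buffer_jar: white screw-cap jar, 46 mm diameter, 84 mm tall, loose, in front of the manifold. Origin at the centre of its underside.
- sealing_film: roll of sealing film standing on end, 54 mm diameter, 50 mm tall, loose, in front of the manifold. Origin at the centre of its underside.

How it is judged:
By the outcome, as a careful person would: the job done as asked, in the order asked, and still so for the second after the job is handed in, with the robot touching nothing.
It also fails if it takes over 72 s, if anything falls off the work surface, if the arm or the gripper's body presses on something with over 40 N, if the wrist force passes 120 N, or if a joint passes its speed limit or range.

## Working session

There is one attempt and no reset: what is moved stays moved. The work goes in short steps, each a Python script; the robot and the scene stay as the last script left them, time stands still between calls to the robot, and variables do not carry over. Pictures are saved under pics/ and viewed, about 8 in all and at most 12, crops included, and the job is handed in when it is done.

```bash
mkdir -p pics; ls; python3 - <<'E'
from station import robot
import cv2,numpy as np
for n in ("top","side"):
    p=robot.camera(n); cv2.imwrite(f"pics/a_{n}.png",p["img"][:,:,::-1])
    print(n,np.round(p["world_from_camera"],3).tolist(),p["fx"])
    for q in ["manifold","bleed_top","seat_1","tap_1_hub","tap_1_grip","funnel_1","measuring_cylinder","buffer_jar","sealing_film"]:
        print(q,[(np.round(d["location"],3).tolist(),round(d["conf"],2)) for d in robot.spot_point(p,q)[:5]])
print(robot.read_state())
E
```

```text
pics
top [[0.015, -0.995, 0.097, 0.419], [-1.0, -0.016, -0.003, 0.141], [0.005, -0.097, -0.995, 1.089], [0.0, 0.0, 0.0, 1.0]] 585.113587494681
manifold [([0.62, 0.148, -0.003], 0.67), ([0.635, 0.247, 0.089], 0.22)]
bleed_top [([0.502, -0.054, 0.094], 0.57)]
seat_1 [([0.617, 0.146, 0.081], 0.79), ([0.634, 0.247, 0.087], 0.76), ([0.604, 0.042, 0.085], 0.59)]
tap_1_hub [([0.581, 0.255, 0.073], 0.94)]
tap_1_grip [([0.619, 0.148, 0.084], 0.73), ([0.571, 0.207, 0.112], 0.56), ([0.403, 0.07, 0.002], 0.45)]
funnel_1 [([0.621, 0.146, 0.087], 0.95), ([0.632, 0.249, 0.086], 0.81)]
measuring_cylinder [([0.402, 0.069, 0.001], 0.7)]
buffer_jar [([0.426, 0.353, -0.0], 0.88)]
sealing_film [([0.414, 0.185, 0.001], 0.69)]
side [[1.0, 0.007, -0.016, 0.541], [0.016, -0.693, 0.721, -0.486], [-0.005, -0.721, -0.693, 0.672], [0.0, 0.0, 0.0, 1.0]] 452.50652510552806
manifold [([0.621, 0.144, 0.002], 0.81), ([0.573, 0.205, 0.112], 0.28)]
bleed_top [([0.504, -0.06, 0.09], 0.71)]
seat_1 [([0.623, 0.146, 0.083], 0.77), ([0.608, 0.042, 0.085], 0.62)]
tap_1_hub [([0.578, 0.255, 0.074], 0.91)]
tap_1_grip [([0.572,
[... 177 characters left out ...]
], 0.59)]
sealing_film [([0.416, 0.179, 0.002], 0.86)]
{'clock': 1.0, 'joints': array([ 9.39677085e-01,  3.80571733e-01,  1.29738492e+00, -5.35043804e-06,
        1.46359367e+00, -2.15302477e-01]), 'qvel': array([-0.00218791, -0.00068582,  0.00108097, -0.00099868,  0.0020268 ,
       -0.0008231 ]), 'tau': array([-1.99455768e-03, -4.37796414e+01, -2.24732208e+01,  7.12541048e-02,
        3.13465926e-02,  8.90512091e-07]), 'tcp_pos': array([0.22216104, 0.50311847, 0.26376868]), 'tcp_rot': array([ 0.14596926,  0.69187127, -0.14594351,  0.69188699]), 'ft_force': array([-1.52448283,  0.09129207,  0.42382357]), 'moment': array([ 0.03853046,  0.01811705, -0.04104712]), 'width': 0.08846538799610436}
```

View pics/a_top.png

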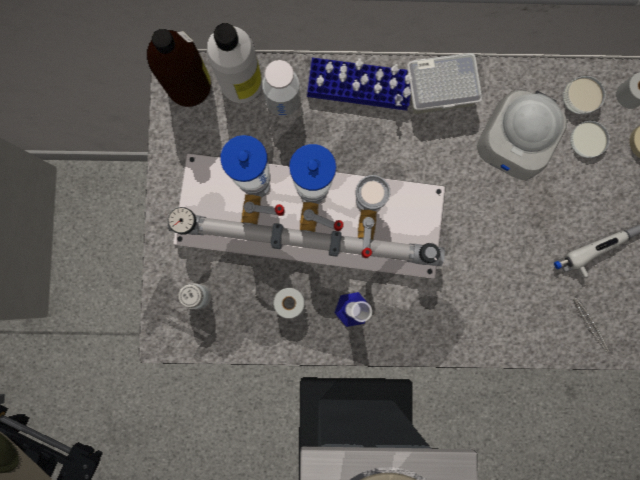

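View pics/a_side.png

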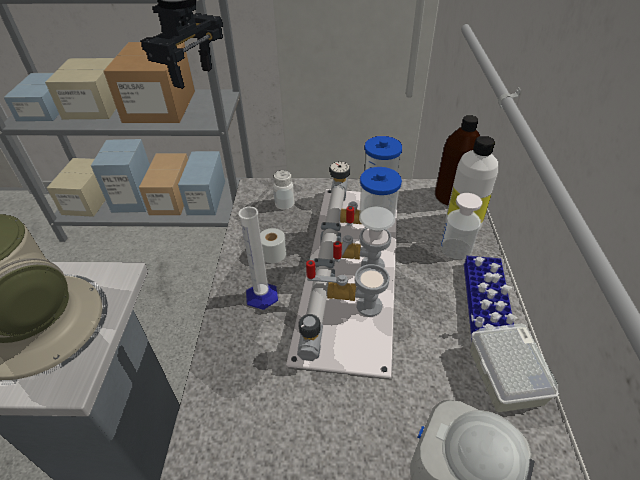

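The top view shows funnels on the two left stations, at (245,165) and (313,172). The right station, at (372,193), is empty. The red grips are at (280,210), (338,225) and (367,253), so the first two taps are nearly shut and the third is open. The nut is at (430,253) and the cylinder stands in front of the right station at (352,310). Next I'll measure the grips and the manifold pose.

```bash
cat > h.py <<'E'
from station import robot
import numpy as np, cv2
from scipy.spatial.transform import Rotation as R
def cloud(p):
    v,u=np.mgrid[0:480,0:640]; z=p["z_map"]
    c=np.stack([(u-p["cx"])/p["fx"]*z,(v-p["cy"])/p["fy"]*z,z],-1)
    T=p["world_from_camera"]; return c@T[:3,:3].T+T[:3,3]
def reds(p):
    c=cloud(p); h=cv2.cvtColor(p["img"],cv2.COLOR_RGB2HSV)
    m=((h[...,0]<8)|(h[...,0]>172))&(h[...,1]>150)&(h[...,2]>70)&(c[...,0]>.4)&(c[...,2]>.06)
    n,l,s,ce=cv2.connectedComponentsWithStats(m.astype(np.uint8)); out=[]
    for i in range(1,n):
        if s[i,4]<15: continue
        q=c[l==i]; t=q[q[:,2]>np.percentile(q[:,2],95)-.004]
        out.append(((t.max(0)+t.min(0))/2).round(4).tolist()+[len(t)])
    return sorted(out,key=lambda a:-a[1])
def station_angles(p,O,yaw):
    Rz=R.from_euler('z',yaw); M=lambda q:Rz.inv().apply(np.array(q[:3])-O)
    for g in reds(p):
        m=M(g); y0=.105*round((m[1]+.03)/.105); d=m[:2]-[-.052,y0]
        print("grip",g,"man",m.round(4),"st",y0,"r",np.hypot(*d).round(4),"ang",np.arctan2(-d[0],-d[1]).round(3))
E
python3 - <<'E'
from h import *
for n in ("top","side"):
    p=robot.camera(n); c=cloud(p)
    print(n); 
    # base plate: white z~.008
    m=(abs(c[...,2]-.008)<.004)&(p["img"].min(-1)>150)&(c[...,0]>.42)&(c[...,0]<.75)&(c[...,1]>-.15)&(c[...,1]<.45)
    k=cv2.morphologyEx(m.astype(np.uint8),cv2.MORPH_OPEN,np.ones((3,3)))>0
    q=c[k][:,:2].astype(np.float32); print("plate",cv2.minAreaRect(q),cv2.boxPoints(cv2.minAreaRect(q)).round(3).tolist())
    print(reds(p))
    r=robot.masks_of(p,"bleed_top")
    if r:
        q=c[r[0]["region"]]; zt=np.percentile(q[:,2],90); t=q[abs(q[:,2]-zt)<.004]; print("nut",r[0]["conf"],zt,t.mean(0),t.min(0),t.max(0),len(t))
    for q in("funnel_1","measuring_cylinder"):
      for r in robot.masks_of(p,q)[:2]:
        t=c[r["region"]]; t=t[t[:,2]>.19]; print(q,r["conf"],t.min(0).round(3),t.max(0).round(3),len(t)) if len(t) else 0
    station_angles(p,np.array([.621,.146,0]),-.134)
E
```

```text
top
plate ((0.6044706106185913, 0.14998981356620789), (0.1612907201051712, 0.5023928880691528), 0.8763749003410339) [[0.5199999809265137, 0.4000000059604645], [0.527999997138977, -0.10199999809265137], [0.6890000104904175, -0.10000000149011612], [0.6809999942779541, 0.4020000100135803]]
[[0.5714, 0.1994, 0.1147, 30], [0.546, 0.0988, 0.1142, 31], [0.4631, 0.0924, 0.6007, 30]]
nut 0.82 0.0968994380690378 [ 0.50327054 -0.05936423  0.09525328] [ 0.48650891 -0.07426233  0.09292146] [ 0.51910383 -0.04349447  0.09938579] 218
funnel_1 0.79 [0.419 0.108 0.19 ] [0.655 0.178 1.089] 1757
funnel_1 0.6 [0.419 0.141 0.19 ] [0.666 0.282 1.089] 1787
measuring_cylinder 0.7 [0.389 0.053 0.19 ] [0.419 0.141 1.089] 141
measuring_cylinder 0.4 [0.419 0.141 1.089] [0.419 0.141 1.089] 8
grip [0.5714, 0.1994, 0.1147, 30] man [-0.0563  0.0463  0.1147] st 0.105 r 0.0589 ang 0.073
grip [0.546, 0.0988, 0.1142, 31] man [-0.068  -0.0568  0.1142] st 0.0 r 0.059 ang 0.275
grip [0.4631, 0.0924, 0.6007, 30] man [-0.1493 -0.0742  0.6007] st 0.0 r 0.1224 ang 0.919
side
plate ((0.599551796913147, 0.14555655419826508), (0.
[... 238 characters left out ...]
5694, 0.2014, 0.1129, 29], [0.545, 0.1005, 0.1127, 34], [0.4987, 0.0523, 0.1127, 46]]
nut 0.57 0.0959366164124837 [ 0.50140535 -0.05865535  0.09445413] [ 0.4858562  -0.07360122  0.0919463 ] [ 0.51718321 -0.04132118  0.09778909] 262
funnel_1 0.87 [ 0.541 -0.486  0.19 ] [0.652 0.228 0.672] 1361
funnel_1 0.81 [ 0.541 -0.486  0.19 ] [0.663 0.283 0.672] 1054
measuring_cylinder 0.69 [ 0.387 -0.486  0.19 ] [0.541 0.085 0.672] 340
grip [0.5694, 0.2014, 0.1129, 29] man [-0.0585  0.048   0.1129] st 0.105 r 0.0574 ang 0.114
grip [0.545, 0.1005, 0.1127, 34] man [-0.0692 -0.0552  0.1127] st 0.0 r 0.0579 ang 0.302
grip [0.4987, 0.0523, 0.1127, 46] man [-0.1087 -0.1092  0.1127] st -0.105 r 0.0568 ang 1.497
```

```bash
cat > fit.py <<'E'
from h import *
from scipy.optimize import least_squares
lids=[];grips=[]
for n in ("top","side"):
    p=robot.camera(n); c=cloud(p); h=cv2.cvtColor(p["img"],cv2.COLOR_RGB2HSV)
    m=(abs(h[...,0].astype(int)-112)<10)&(h[...,1]>140)&(c[...,2]>.21)&(c[...,2]<.24)
    for a,b in((.1,.197),(.197,.3)):
        q=c[m&(c[...,1]>a)&(c[...,1]<b)&(c[...,0]>.55)]
        if len(q)>30: lids.append(q[:,:2].astype(np.float32)); cc,rr=cv2.minEnclosingCircle(lids[-1]); print(n,np.round(cc,4),round(rr,4),len(q))
    grips+=[(g,round((g[1]-.1)/.1)) for g in reds(p) if g[2]<.13]
E
cat fit.py > /tmp/f.py; cat >> /tmp/f.py <<'E'
W=lambda P,x,y:np.array([P[0]+np.cos(P[2])*x-np.sin(P[2])*y,P[1]+np.sin(P[2])*x+np.cos(P[2])*y])
obs=[((0,0),(.6205,.1455),.004),((0,.105),(.633,.248),.004),((0,-.105),(.606,.042),.004),((-.092,-.215),(.5023,-.059),.002),((-.052,.105),(.5795,.255),.004)]
for l in lids:
    cc,_=cv2.minEnclosingCircle(l); obs.append(((0,0.105 if cc[1]>.197 else 0),cc,.003))
def f(P):
    r=[e for a,b,s in obs for e in (W(P,*a)-b)/s]
    for g,_ in grips:
        s=min((.105,0,-.105),key=lambda y:abs(np.hypot(*(W(P,-.052,y)-g[:2]))-.055)); r.append((np.hypot(*(W(P,-.052,s)-g[:2]))-.055)/.002)
    return r
s=least_squares(f,[.621,.146,-.14],loss='soft_l1'); print(s.x,np.round(f(s.x),1))
for n in("top","side"): station_angles(robot.camera(n),np.array([*s.x[:2],0]),s.x[2])
E
PYTHONPATH=. python3 /tmp/f.py
```

```text
Traceback (most recent call last):
  File "h.py", line 1, in <module>
    from station import robot
ModuleNotFoundError: No module named 'station'
```

```bash
python3 - < /tmp/f.py
```

```text
top [0.6192 0.1439] 0.0355 1650
top [0.6313 0.2474] 0.0355 1654
side [0.6169 0.1447] 0.0364 930
side [0.63   0.2488] 0.0362 727
[ 0.61855882  0.14417381 -0.11742811] [-0.5 -0.3 -0.5  0.1  0.1 -0.5 -0.1  0.2 -0.1 -0.1 -0.2  0.1 -0.1  0.3
  0.6 -0.2  0.3 -0.1  0.4  0.3 -0.3 -0.7 -0.1  0.7]
grip [0.5713, 0.1993, 0.1134, 34] man [-0.0534  0.0492  0.1134] st 0.105 r 0.0558 ang 0.025
grip [0.5458, 0.0988, 0.1144, 29] man [-0.0669 -0.0536  0.1144] st 0.0 r 0.0556 ang 0.272
grip [0.4632, 0.0925, 0.6003, 38] man [-0.1482 -0.0695  0.6003] st 0.0 r 0.1187 ang 0.945
grip [0.5694, 0.2, 0.1128, 28] man [-0.0554  0.0497  0.1128] st 0.105 r 0.0554 ang 0.061
grip [0.545, 0.0999, 0.1128, 33] man [-0.0679 -0.0526  0.1128] st 0.0 r 0.0549 ang 0.293
grip [0.4989, 0.0521, 0.1129, 44] man [-0.108  -0.1055  0.1129] st -0.105 r 0.056 ang 1.563
```

```bash
cat >> h.py <<'E'
O=np.array([.6186,.1442,0]); YAW=-.1174; Rz=R.from_euler('z',YAW)
def quat(tilt,flip=1,spin=0):   # fingers down, leaning back by tilt; jaws along +-manifold y, spun about z
    x=np.array([np.sin(tilt),0,-np.cos(tilt)]); y=np.array([0,flip,0.]); z=np.cross(x,y)
    return (Rz*R.from_euler('z',spin)*R.from_matrix(np.c_[x,y,z])).as_quat()
def tcp(g,q,back=0):           # grasp point in manifold frame -> TCP in world
    return O+Rz.apply(g)-R.from_quat(q).apply([.006+back,0,0])
def grip(y0,a,z=.102): return np.array([-.052-.055*np.sin(a),y0-.055*np.cos(a),z])
def st(t=""):
    s=robot.read_state(); print(t,round(s["clock"],2),"F",s["ft_force"].round(1),"M",s["moment"].round(2),"w",round(s["width"],4),"j",s["joints"].round(2))
def turn(y0,a0,a1,t0,t1,flip,n=7,newtons=15):
    q=quat(t0,flip); g=grip(y0,a0)
    robot.move_ptp(tcp(g,q,.15),q); robot.command_gripper(.045,newtons)
    robot.line_to(tcp(g,q),feed=.12); st("at"); robot.command_gripper(0,newtons); st("gripped")
    for k in np.linspace(0,1,n+1)[1:]:
        q=quat(t0+(t1-t0)*k,flip); robot.line_to(tcp(grip(y0,a0+(a1-a0)*k),q),feed=.06,frame=q)
    robot.pause(.2); st("end"); robot.command_gripper(.045); st("rel")
    robot.line_to(tcp(grip(y0,a1),q,.16),feed=.2)
E
python3 - <<'E'
from h import *
for f in(1,-1):
  for y0,a,t,b in((.105,.04,.58,0),(.105,.04,.58,.15),(.105,1.57,0,0),(0,.28,.58,0),(0,.28,.58,.15),(0,1.57,0,.16),(-.105,1.56,0,0),(-.105,0,.2,0),(-.105,0,.2,.16)):
    q=quat(t,f); j=robot.solve_ik(tcp(grip(y0,a),q,b),q); print(f,y0,a,t,None if j is None else j.round(2))
E
```

```text
1 0.105 0.04 0.58 [ 0.21  0.53  1.72 -0.49  0.38 -0.83]
1 0.105 0.04 0.58 [ 0.28  0.24  1.73 -0.35  0.66 -0.96]
1 0.105 1.57 0 [ 0.26  0.59  1.42 -0.    1.13 -1.19]
1 0 0.28 0.58 [-0.01  0.46  1.88 -0.26  0.24 -1.23]
1 0 0.28 0.58 [ 0.02  0.12  1.88 -0.14  0.56 -1.34]
1 0 1.57 0 [ 0.08  0.35  1.33  0.    1.46 -1.38]
1 -0.105 1.56 0 [-0.13  0.48  1.66 -0.    1.01 -1.59]
1 -0.105 0 0.2 [-0.24  0.48  1.66  0.03  0.8  -1.72]
1 -0.105 0 0.2 [-0.25  0.25  1.51  0.03  1.19 -1.71]
-1 0.105 0.04 0.58 [ 0.21  0.53  1.72 -0.49  0.38  2.31]
-1 0.105 0.04 0.58 [ 0.28  0.24  1.73 -0.35  0.66  2.19]
-1 0.105 1.57 0 [ 0.26  0.59  1.42 -0.    1.13  1.95]
-1 0 0.28 0.58 [-0.01  0.46  1.88 -0.26  0.24  1.91]
-1 0 0.28 0.58 [ 0.02  0.12  1.88 -0.14  0.56  1.8 ]
-1 0 1.57 0 [ 0.08  0.35  1.33 -0.    1.46  1.76]
-1 -0.105 1.56 0 [-0.13  0.48  1.66 -0.    1.01  1.56]
-1 -0.105 0 0.2 [-0.24  0.48  1.66  0.03  0.8   1.42]
-1 -0.105 0 0.2 [-0.25  0.25  1.51  0.03  1.19  1.43]
```

```bash
python3 - <<'E'
from h import *
turn(.105,.04,1.60,.58,0,1)
p=robot.camera("top"); station_angles(p,O,YAW); station_angles(robot.camera("side"),O,YAW); cv2.imwrite("pics/b.png",p["img"][100:340,120:480,::-1].repeat(2,0).repeat(2,1))
E
```

```text
at 5.25 F [0.4 0.3 0.2] M [ 0.05  0.31 -0.  ] w 0.0449 j [ 0.21  0.53  1.72 -0.49  0.38 -0.83]
gripped 5.8 F [ 0.   6.6 -0.3] M [0.75 0.37 0.4 ] w 0.0152 j [ 0.21  0.53  1.72 -0.49  0.38 -0.83]
end 8.45 F [-2.1 -4.8  3.9] M [-0.78  0.23 -0.03] w 0.0151 j [ 0.26  0.59  1.42 -0.    1.13 -1.19]
rel 9.05 F [ 0.5  0.  -0.5] M [0.03 0.03 0.01] w 0.0448 j [ 0.26  0.59  1.41  0.    1.13 -1.19]
grip [0.5459, 0.0988, 0.1137, 29] man [-0.0669 -0.0536  0.1137] st 0.0 r 0.0556 ang 0.271
grip [0.5004, 0.0506, 0.1149, 41] man [-0.1064 -0.1068  0.1149] st -0.105 r 0.0545 ang 1.538
grip [0.5223, 0.2593, 0.113, 20] man [-0.1091  0.103   0.113 ] st 0.105 r 0.0572 ang 1.536
grip [0.5451, 0.1009, 0.1121, 35] man [-0.0679 -0.0516  0.1121] st 0.0 r 0.054 ang 0.299
grip [0.4988, 0.0516, 0.1134, 38] man [-0.1081 -0.106   0.1134] st -0.105 r 0.0561 ang 1.553
```

View pics/b.png

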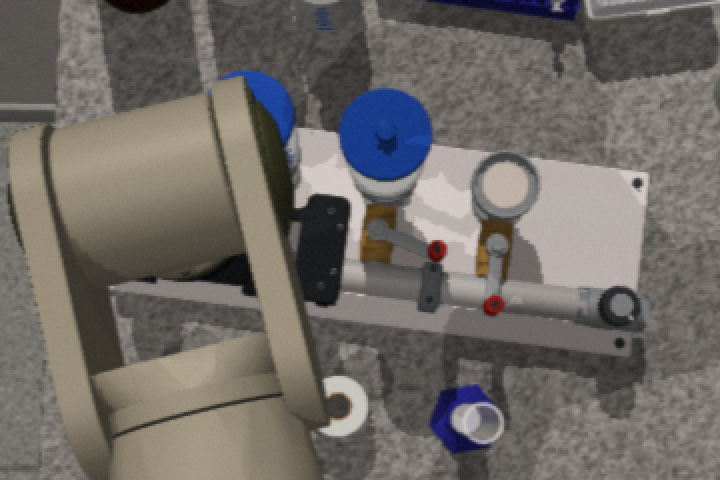

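```bash
python3 - <<'E'
from h import *
p=robot.camera("side"); c=cloud(p); cv2.imwrite("pics/c.png",p["img"][:,:,::-1])
for x in np.arange(.2,.66,.04):
    m=(abs(c[...,0]-x)<.02)&(c[...,2]>.24)&(c[...,1]<.4)&(c[...,1]>-.1); q=c[m]
    if len(q)>5: print(round(x,2),"zmin",np.percentile(q[:,2],2).round(3),"y",q[:,1].min().round(3),q[:,1].max().round(3))
print(robot.read_state()["tcp_pos"])
E
```

```text
0.36 zmin 0.471 y 0.183 0.207
0.4 zmin 0.458 y 0.169 0.228
0.44 zmin 0.457 y 0.172 0.187
0.48 zmin 0.311 y 0.17 0.298
0.52 zmin 0.256 y 0.166 0.287
0.56 zmin 0.314 y 0.167 0.353
[0.52460742 0.26250719 0.26680747]
```

View pics/c.png

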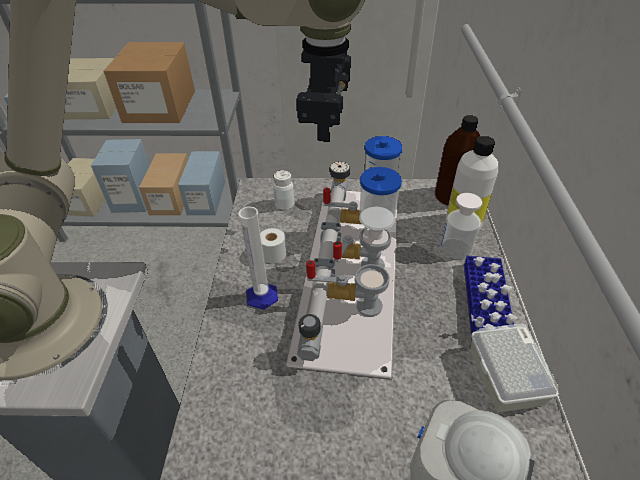

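The side view shows the left lever now points to the front at (327,197). The cylinder, jar and film roll are undisturbed. Next are the middle and right taps.

```bash
python3 - <<'E'
from h import *
turn(0,.28,1.68,.4,0,1)
turn(-.105,1.56,-.10,0,0,1)
for n in("top","side"):
    p=robot.camera(n); print(n); station_angles(p,O,YAW); cv2.imwrite(f"pics/d_{n}.png",p["img"][:,:,::-1])
E
```

```text
at 12.46 F [-0.2  0.2  0. ] M [ 0.07  0.15 -0.02] w 0.0447 j [-0.02  0.46  1.77 -0.08  0.52 -1.41]
gripped 13.01 F [1.7 5.3 0.2] M [0.81 0.01 0.26] w 0.0153 j [-0.02  0.46  1.77 -0.08  0.52 -1.41]
end 15.52 F [ -7.5 -28.    7.9] M [-4.39  0.91 -0.04] w 0.0154 j [ 0.08  0.53  1.56 -0.01  1.06 -1.37]
rel 16.12 F [-0.1  0.   0.1] M [ 0.04  0.01 -0.  ] w 0.0451 j [ 0.09  0.53  1.56  0.    1.06 -1.37]
at 19.21 F [-0.5 -0.5  0. ] M [ 0.01 -0.03  0.02] w 0.045 j [-0.13  0.48  1.65 -0.    1.01 -1.59]
gripped 19.76 F [0.4 0.2 1.4] M [ 0.14  0.03 -0.04] w 0.0158 j [-0.13  0.48  1.66  0.    1.01 -1.59]
end 22.52 F [-11.5   5.3   6.2] M [0.89 1.79 0.04] w 0.0155 j [-0.23  0.55  1.52 -0.    1.09 -1.68]
rel 23.12 F [-0.4 -0.6 -0.4] M [-0.01  0.02  0.04] w 0.0448 j [-0.23  0.55  1.51 -0.    1.08 -1.68]
top
grip [0.4751, 0.2039, 0.5999, 36] man [-0.1495  0.0425  0.5999] st 0.105 r 0.1158 ang 1.001
grip [0.5122, 0.1562, 0.1143, 36] man [-0.1071 -0.0005  0.1143] st 0.0 r 0.0551 ang 1.561
side
grip [0.5468, -0.243, 0.3912, 46] man [-0.026  -0.3929  0.3912] st -0.315 r 0.0822 ang -0.323
```

View pics/d_side.png

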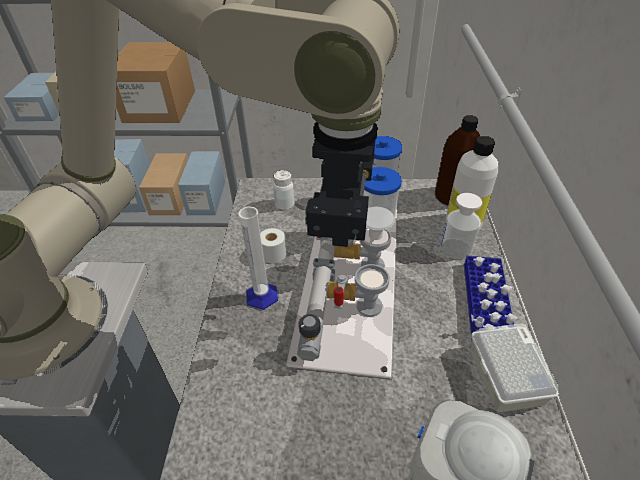

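```bash
python3 - <<'E'
from h import *
turn(.105,1.55,1.68,0,0,1,n=2)
p=robot.camera("side"); station_angles(p,O,YAW)
for f in(1,-1):
  for s in(-1.6,0,1.5):
    q=quat(0,f,s); j=robot.solve_ik(tcp([-.092,-.215,.092],q),q); print(f,s,None if j is None else j.round(2))
E
```

```text
at 26.84 F [ 0.2 -0.1 -0.7] M [ 0.   -0.06 -0.02] w 0.0448 j [ 0.26  0.59  1.42 -0.    1.13 -1.2 ]
gripped 27.39 F [-1.5  2.9  2.4] M [0.37 0.18 0.05] w 0.0151 j [ 0.26  0.59  1.42  0.    1.13 -1.2 ]
end 28.09 F [ -6.8 -25.9   9.1] M [-3.98  1.15 -0.04] w 0.0156 j [ 0.27  0.6   1.41 -0.01  1.14 -1.18]
rel 28.69 F [ 0.4 -0.4  0.3] M [ 0.07  0.05 -0.04] w 0.0451 j [ 0.27  0.6   1.41  0.    1.14 -1.18]
grip [0.5223, 0.2605, 0.1123, 22] man [-0.1093  0.1042  0.1123] st 0.105 r 0.0573 ang 1.557
grip [0.512, 0.1578, 0.1129, 28] man [-0.1075  0.001   0.1129] st 0.0 r 0.0555 ang 1.589
grip [0.5468, -0.008, 0.1126, 50] man [-0.0535 -0.1596  0.1126] st -0.105 r 0.0546 ang 0.027
1 -1.6 [-0.35  0.5   1.66 -0.    0.99 -0.2 ]
1 0 [-0.35  0.5   1.66 -0.    0.99 -1.8 ]
1 1.5 None
-1 -1.6 None
-1 0 [-0.35  0.5   1.66 -0.    0.99  1.34]
-1 1.5 [-0.35  0.5   1.66 -0.    0.99 -0.16]
```

```bash
cat > nut.py <<'E'
from h import *
def screw(z0,z1,s0=.3,s1=-2.9,n=8,N=30):
    P=lambda s,z:(tcp([-.092,-.215,z],quat(0,1,s)),quat(0,1,s))
    p,q=P(s0,z0+.12); robot.move_ptp(p,q); robot.command_gripper(.055,N)
    robot.line_to(P(s0,z0)[0],feed=.12); robot.command_gripper(0,N); st("grip")
    for k in np.linspace(0,1,n+1)[1:]:
        p,q=P(s0+(s1-s0)*k,z0+(z1-z0)*k); j=robot.read_state()["joints"].copy(); t=robot.solve_ik(p,q)
        assert t is not None and abs(t-j).max()<1,(t,j)
        robot.movej(t); s=robot.read_state(); print(round(s["clock"],1),"spin",round(s0+(s1-s0)*k,2),s["ft_force"].round(1),s["moment"].round(2))
    robot.command_gripper(.055); st("rel"); robot.line_to(P(s1,z1+.12)[0],feed=.2)
E
python3 - <<'E'
from nut import *
screw(.0925,.087)
for n in("top","side"):
    p=robot.camera(n); c=cloud(p); r=robot.masks_of(p,"bleed_top")
    if r: q=c[r[0]["region"]]; print(n,r[0]["conf"],np.percentile(q[:,2],[50,90]).round(4))
p=robot.camera("side")["img"][280:370,270:370,::-1]; cv2.imwrite("pics/e.png",cv2.resize(p,None,fx=5,fy=5,interpolation=cv2.INTER_CUBIC))
E
```

```text
grip 32.92 F [0.  3.6 2.5] M [ 0.48 -0.   -0.02] w 0.0323 j [-0.35  0.5   1.66  0.    0.99 -2.1 ]
33.4 spin -0.1 [0.4 4.4 2.9] [ 0.85 -0.04 -0.09]
33.9 spin -0.5 [2.4 7.7 2.7] [ 1.12 -0.22 -0.06]
34.3 spin -0.9 [3.3 7.4 0.3] [ 1.29 -0.46 -0.02]
34.8 spin -1.3 [ 4.8  9.8 -0.3] [ 1.46 -0.65 -0.06]
35.2 spin -1.7 [ 5.8  8.5 -2.8] [ 1.49 -0.82 -0.03]
35.7 spin -2.1 [ 5.7  6.3 -2.8] [ 0.8  -0.71  0.2 ]
36.2 spin -2.5 [-1.3  0.5  5.9] [0.11 0.39 0.16]
36.6 spin -2.9 [-3.8  2.2  9.9] [0.47 0.74 0.36]
rel 37.17 F [-0.5  0.   0.3] M [-0.02  0.12 -0.01] w 0.0554 j [-0.35  0.5   1.66 -0.    0.97  1.1 ]
side 0.69 [0.0885 0.0913]
```

View pics/e.png

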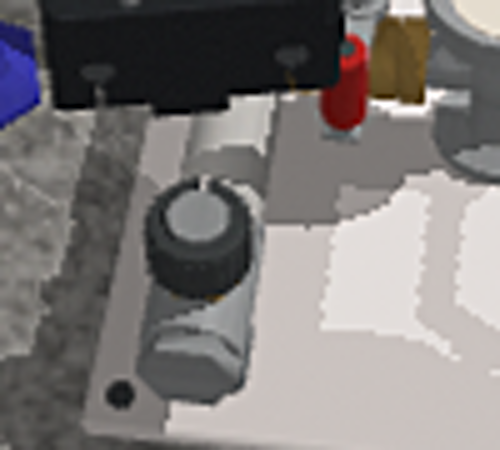

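The nut has dropped about 4.7 mm, and the torque rose near the end of the turn. A sliver of yellow may still show at (213,297), so I'll make a second, firmer pass to confirm it is at the stop.

```bash
python3 - <<'E'
from nut import *
screw(.087,.0865,s0=.3,s1=-1.2,n=6,N=50)
robot.move_ptp([.30,.30,.40],quat(0,1,0))
for n in("top","side"):
    p=robot.camera(n); c=cloud(p); r=robot.masks_of(p,"bleed_top"); print(n); station_angles(p,O,YAW)
    if r: q=c[r[0]["region"]]; print(r[0]["conf"],np.percentile(q[:,2],[50,90]).round(4))
    for k in("funnel_1","measuring_cylinder","buffer_jar","sealing_film"): print(k,[(np.round(d["location"],3).tolist(),round(d["conf"],2)) for d in robot.spot_point(p,k)[:2]])
    if n=="side": cv2.imwrite("pics/f.png",np.hstack([cv2.resize(p["img"][295:365,280:350,::-1],(480,480),interpolation=cv2.INTER_CUBIC)])); cv2.imwrite("pics/g.png",p["img"][:,:,::-1])
st()
E
```

```text
grip 42.71 F [0.2 2.8 2.9] M [ 0.51  0.09 -0.03] w 0.0321 j [-0.35  0.5   1.66  0.    0.97 -2.1 ]
43.1 spin 0.05 [-2.7  4.   6.2] [0.74 0.5  0.39]
43.4 spin -0.2 [-3.9  6.9  6.5] [1.08 0.54 0.47]
43.8 spin -0.45 [-0.5  7.8  6.8] [1.18 0.12 0.56]
44.1 spin -0.7 [1.3 6.6 4.1] [ 0.98 -0.33  0.29]
44.5 spin -0.95 [3.7 4.5 4.4] [ 0.66 -0.47  0.32]
44.8 spin -1.2 [3.1 2.8 5.3] [ 0.44 -0.43  0.53]
rel 45.33 F [ 1.1  1.2 -0.1] M [-0.01  0.05 -0.03] w 0.0552 j [-0.35  0.5   1.66 -0.    0.97 -0.6 ]
top
grip [0.5241, 0.2605, 0.1142, 41] man [-0.1075  0.1044  0.1142] st 0.105 r 0.0555 ang 1.561
grip [0.5128, 0.1554, 0.1143, 30] man [-0.1064 -0.0013  0.1143] st 0.0 r 0.0544 ang 1.547
grip [0.5494, -0.0087, 0.1146, 33] man [-0.0508 -0.16    0.1146] st -0.105 r 0.055 ang -0.022
0.89 [0.0895 0.0923]
funnel_1 [([0.632, 0.249, 0.086], 0.91), ([0.62, 0.147, 0.088], 0.86)]
measuring_cylinder [([0.402, 0.067, 0.001], 0.75)]
buffer_jar [([0.421, 0.353, -0.002], 0.71)]
sealing_film [([0.412, 0.185, -0.002], 0.85)]
side
grip [0.5111, 0.1574, 0.113, 28] man [-0.1083  0.0005  0.113 ] st 0.0 r 0.0563 ang 1.58
grip [0.5286, -0.1106, 0.3913, 22] man [-0.0595 -0.2636  0.3913] st -0.21 r 0.0541 ang 0.14
grip [0.5468, -0.2429, 0.3911, 46] man [-0.026  -0.3928  0.3911] st -0.315 r 0.0821 ang -0.323
0.98 [0.0882 0.0912]
funnel_1 [([0.619, 0.144, 0.084], 0.63), ([0.621, 0.145, 0.002], 0.59)]
measuring_cylinder [([0.407, 0.073, 0.002], 0.89), ([0.414, 0.181, 0.003], 0.32)]
buffer_jar [([0.426, 0.356, 0.004], 0.62)]
sealing_film [([0.415, 0.179, 0.002], 0.59)]
 48.34 F [-1.   0.8 -0.4] M [-0.    0.    0.01] w 0.0549 j [ 0.5   0.08  1.31  0.    1.75 -0.95]
```

View pics/f.png

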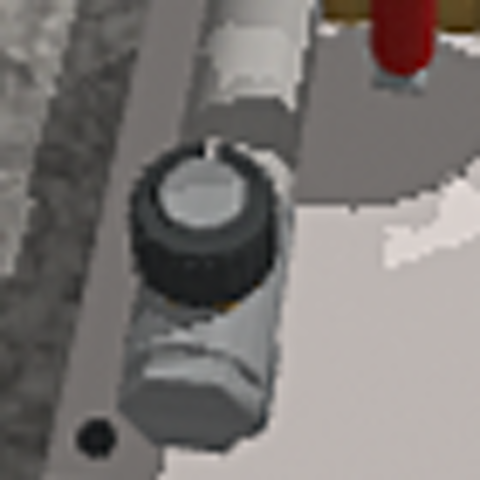

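View pics/g.png

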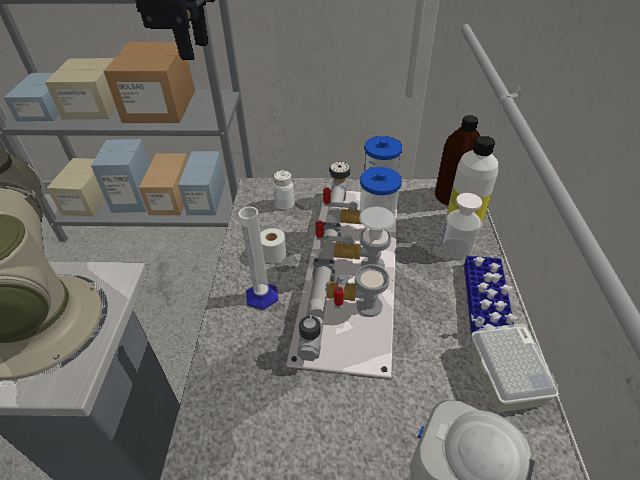

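```bash
python3 - <<'E'
from station import robot
robot.sign_off()
E
```

```text
the job is handed in; nothing more can be done
```

I opened the two funnel stations' taps (left and middle), shut the tap of the empty station on the right, then screwed the bleed nut clockwise to its stop. The job is handed in after about 48 s on the robot's clock, with the arm clear of everything.

- **Taps:** the last pictures put the left tap at about 1.56 rad, the middle at 1.55–1.58 and the right within about 0.03 of shut. Each one was pushed against its stop, with 26–28 N on the open ones and about 12 N on the shut one. The left tap was not clearly at its stop after the first turn, so I pushed it again before starting on the nut.
- **Bleed nut:** it dropped about 4.7 mm, which is about 2.3 rad. The torque rose to 0.36 N m at the end of the first pass. A firmer second pass reached about 0.5 N m and the index mark did not move.
- **Nut checks that were less clear:** the camera reads the nut's top at 91–92 mm instead of 88. The depth readings run 1–2 mm high on the grips as well, so not all of that gap is explained. A faint trace of yellow is still visible under the nut. I took the torque and the unmoved mark as the deciding signs.
- **Everything else:** the funnels are on their seats, and the measuring cylinder, jar and film roll are where they started, within the networks' accuracy of about 4–5 mm.

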